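Clamp the flow cell with the torque-limiting knob

ROBOT

A 7-joint arm with a two-finger parallel gripper is mounted at the origin on the work surface. World frame = base frame: x ahead of the robot, y to its left, z up, the work surface at z = 0. Lengths are in mm, angles in degrees, forces in N, time in s.
With the tool pointing down it reaches from about 425 to 875 mm from the base axis. Payload 4.7 kg.
Tool frame: the origin (TCP) lies on the centre line of the jaws, within the pads' length; the fingertips stand 14 mm ahead of it and the grasp point (between the pads) lies 5 mm behind it; z points along the fingers, y is the line along which they close (so a half turn about z gives the same grasp; the last joint's range is limited). The gripper opens to 87 mm and grips with 3 to 60 N. Pads are 19 mm wide; open, the fingers measure 117 mm over their backs; the gripper's body (75 mm by 190 mm) begins 51 mm behind the grasp point.
Start: joints at [-63.478, 18.392, -4.016, 83.108, 1.295, 78.541, -3.26], TCP at [282.053, 585.637, 236.587] pointing down, gripper open.
Joint ranges: [-163.93, 163.93], [-17.29, 119.83], [-79.2, 71.16], [3.27, 140.29], [-89.18, 269.18], [5.43, 117.66], [-154.24, 154.24]. Speed limits (degrees/s): [147.25, 147.25, 180, 180, 180, 180, 180].

INTERFACE

Orientations are given as a 3x3 rotation matrix whose columns are the frame's x, y, z axes.
In Python, from cell import observe, get_image, job_done gives the robot as it stands.
- The arm moves only by the tool drive_tool, never from a script. Its argument "commands" is a list of rows, each an object of numbers: "x", "y", "z": the shift along the tool's x, y, z in mm; "rx", "ry", "rz": the turn, a rotation vector about the tool's x, y, z in degrees; "gripper": the closure, from 0 (fully open) to 1 (shut). A call has 1 to 10 rows; each row shifts and turns the commanded pose from where the row before left it, along the tool's axes as they then stand; what a row does not reach is not made up. A row lasts 1/8 s, in which the tool goes at most 62.5 mm and 10.7 degrees, less where a joint would pass 70% of its speed; a pose out of reach is approached as far as the arm can. A call is refused whole if a number of a shift passes 62.5 or a number of a turn 10.7, either way. A call with a gripper value outside its range is refused whole. The fingers move at their own pace and stop on an object; "newtons" is the grip in N (left out, the last holds). Time passes only in rows, so rows that do not move let the fingers close. It gives the time, the measured TCP pose, the force, the opening and the grip force at its end, in the units of the state.
- observe(): the state, without advancing time (a new reading comes with each control period).
- get_image(name): name is "scene" or "top" or "wrist"; returns a dict with "frame" (420x560x3 uint8, red, green, blue), "z_map" (420x560 float32, mm along the optical axis (not along the pixel's ray), 0 where there is no reading), "intrinsics" (3x3 intrinsics, pixels), "k1" (the pictures are not rectified: a ray, as slopes to the right and down, at radius r is drawn at 1 + k1 r^2 times it, then the intrinsics apply), "xyz" and "rotation" of the camera in the world; the wrist camera has in their place "hand_eye" (4x4, takes a point from camera to tool coordinates, whose origin is the TCP and whose axes are the flange's). Camera axes: x right, y up, looking along -z (the intrinsics and any distortion apply to the point x, -y, -z); pixel columns grow to the right and rows downward; lengths in mm; the calibration is good to about 2 mm. A picture is of the moment at which its call begins: read the wrist's pose just before it.
- job_done(): hands the job in; it is judged then, once.
The state is a dict: "t": time; "joints": joint angles; "dq": joint speeds; "joint_efforts": joint torques, N m; "tcp_pos": TCP position; "tool_rot": TCP orientation; "wrist_force": force on the tool from outside, world axes, zero at the start; "wrist_torque": the same for the moment, N m; "width": finger opening in mm; "gripper_force": force on a finger pad.
Only numpy, scipy, OpenCV 4.12 (cv2) and the standard library are available. Lean on these libraries where they do the work, as an engineer would, in place of code of your own. Each camera call takes 0.05 s, during which the arm holds its last target. There are 200 camera calls.

TASK

Take the metal flow cell out of its storage dock and slide it nose first into the channel of the test clamp, fully home against the stop. Then turn the clamp's knob clockwise until the clutch slips and clicks, and stop there: at least one click, four at most. Leave the cell clamped, let go, and do not disturb the glassware.

Things in the scene. Friction and masses are not known exactly. Their poses are not given: they have to be found in the camera images.
- cell: The flow cell: plain aluminium bar 130 (x) x 36 (y) x 18 (z) mm, about 0.15 kg. Origin: centre of its underside, below its centre of mass. +x points to the nose, whose last 12 mm is only 24 mm wide; a dark round window lies on top near the nose. Two thin fittings stick 10 mm out of the tail end (-x). It starts in the dock; its tail is the end to hold when it goes into the clamp.
- cell_nose (a point): Middle of the nose's end at the underside, 65 mm along +x from the cell's origin.
- cell_tail (a point): Middle of the tail's end at the underside, 65 mm along -x from the cell's origin.
- dock: White storage dock fixed to the bench: roofed sleeve open only at its +x end, away from the robot. Origin: on the bench, 35 mm in front (+x) of the mouth's middle. Sleeve x = -35 to -130 mm, 70 mm wide, roof top 46 mm high; inside 42 mm wide, 22 mm high, 87 mm deep. A 4 mm thick apron lies in front of the mouth.
- clamp: White test clamp fixed to the bench. Origin: on the bench, middle of the front edge of its base; the cell slides in along +x. Base 120 (x) x 110 (y) x 20 (z) mm. On it a channel 42 mm wide between steel cheeks 8 mm high, x = 20 to 75 mm, with flared ends from x = 2 mm. With the cell home, the cell's origin is at x = 17, y = 0 mm, underside 20 mm above the bench.
- clamp_stop (a point): Foot of the steel stop's face (14 mm high) that ends the channel, in its middle, on top of the base (82, 0, 20 mm in the clamp's frame); axes as the clamp's. The nose's end comes here.
- foot: Round black pressing foot 24 mm across under the beam, on the screw axis. Origin: centre of its underside, 44 to 47 mm above the bench at the start (6 to 9 mm above the top of a cell lying in the channel). It goes down 4 mm per radian of the screw and presses on the cell's top near the nose.
- screw (a joint): Angle of the screw and its steel drum (30 mm across, with a small dark pointer pin) below the knob, rad; grows clockwise seen from above, lowering the foot. 0 to 0.75 at the start; the foot meets the cell at about 2.25. Drag about 0.04 N m; it stays where it is left.
- knob (a joint): Slip of the knob relative to the drum, rad; 0 at the start, grows clockwise. While the screw is free the knob carries it along and this stays near 0. Once the foot presses home the drum stops and the knob slips at 0.03 to 0.15 N m, one click per 0.52 rad: the first click at 0.26, a fifth would be at 2.36. It stays when let go.
- knob_grip (a point): On the knob's axis at the height to grip, 134 mm above the bench; x axis along the wing, turning with the knob. The grey wing is a bar 46 (x) x 12 (y) x 32 mm, 112 to 144 mm above the bench, on a 32 mm disc and the drum; pinch it across its 12 mm. More turn may be needed than one grasp gives: let go, turn back, take it again.
- bottle: Bystander: glass reagent bottle, 72 mm across, 160 mm tall, origin at the centre of its underside, on the robot's left.
- beaker: Bystander: glass beaker, 66 mm across, 85 mm tall, origin at the centre of its underside, beyond the work.
- jar: Bystander: small amber jar, 60 mm across, 70 mm tall, origin at the centre of its underside, on the robot's right.
- dock_mouth (a point): Middle of the lower edge of the sleeve's mouth, 20 mm above the bench, on the dock's floor; axes as the dock's. The cell starts lying on this floor, tail inside, with its nose sticking about 55 mm out towards +x; pull it out straight along +x by 80 mm or more.
- clamp_axis (a point): On the vertical screw axis at the top of the base (65, 0, 20 mm in the clamp's frame). Here a beam on two posts (76 mm apart inside) bridges the channel, x = 47 to 83 mm, from 62 to 80 mm above the bench. Beam and knob leave no room to hold the cell by its nose; its tail ends 48 mm out in front of the base, free to be held.
Mind the look-alikes: they are no part of the job. There is more than one size of the cell; the one meant has the size given above.

How it is judged:
By the outcome, as a careful person would: the job done as asked, in the order asked, and still so for the second after the job is handed in, with the robot touching nothing.
It also fails if it takes over 72 s, if anything falls off the work surface, if the arm or the gripper's body presses on something with over 40 N, if the wrist force passes 120 N, or if a joint passes its speed limit or range.

## Working session

There is one attempt and no reset: what is moved stays moved. The work goes in short steps, Python scripts to look and compute and a tool call to move; the robot and the scene stay as the last step left them, time stands still between calls to the robot, and variables do not carry over. Pictures are saved under pics/ and viewed, at most 10 in all, crops included, and the job is handed in when it is done.

Besides the shell and the picture viewer there is one more tool, called after "Emit:" as name([rows], argument=value, ...), one row to a line, values as JSON. drive_tool: Moves the arm, as the interface text tells. Its arguments: {"type":"object","properties":{"commands":{"type":"array"},"newtons":{"type":"number"}},"required":["commands"]}

```bash
ls; mkdir -p pics; cat > h.py <<'E'
import numpy as np, cv2
from cell import observe, get_image, job_done
def cam(name):
    o=observe(); im=get_image(name)
    if 'hand_eye' in im:
        T=np.eye(4);T[:3,:3]=np.array(o['tool_rot']);T[:3,3]=o['tcp_pos'];T=T@np.array(im['hand_eye'])
        im['R'],im['C']=T[:3,:3],T[:3,3]
    else: im['R'],im['C']=np.array(im['rotation']),np.array(im['xyz'])
    return im
def rays(im,uv):
    uv=np.asarray(uv,float).reshape(-1,2);K=np.array(im['intrinsics'])
    d=np.c_[(uv[:,0]-K[0,2])/K[0,0],(uv[:,1]-K[1,2])/K[1,1]]
    s=d.copy()
    for _ in range(20): s=d/(1+im['k1']*(s**2).sum(1,keepdims=True))
    return np.c_[s[:,0],-s[:,1],-np.ones(len(s))]@im['R'].T
def plane(im,uv,z):
    r=rays(im,uv); return im['C']+r*((z-im['C'][2])/r[:,2])[:,None]
def points(im):
    h,w=im['z_map'].shape; u,v=np.meshgrid(np.arange(w),np.arange(h))
    r=rays(im,np.c_[u.ravel(),v.ravel()])
    return (im['C']+r*im['z_map'].reshape(-1,1)).reshape(h,w,3)
def proj(im,P):
    c=(np.asarray(P,float).reshape(-1,3)-im['C'])@im['R']; s=np.c_[c[:,0]/-c[:,2],-c[:,1]/-c[:,2]]
    s=s*(1+im['k1']*(s**2).sum(1,keepdims=True));K=np.array(im['intrinsics'])
    return np.c_[s[:,0]*K[0,0]+K[0,2],s[:,1]*K[1,1]+K[1,2]]
def save(im,n): cv2.imwrite('pics/'+n,im['frame'][:,:,::-1] if isinstance(im,dict) else im[:,:,::-1])
E
python3 - <<'E'
from h import *
import pickle
o=observe();print({k:np.round(v,2).tolist() for k,v in o.items()})
for n in('top','scene'):
    im=cam(n);save(im,n+'.png');pickle.dump(im,open(n+'.pkl','wb'))
    print(n,np.round(im['C']),np.round(im['R'],2).tolist(),np.array(im['intrinsics']).tolist(),im['k1'])
E
```

```text
pics
{'t': 0.0, 'joints': [-63.48, 18.44, -4.01, 83.17, 1.29, 78.54, -3.26], 'dq': [0.1, 0.01, 0.05, 0.01, 0.02, 0.05, -0.03], 'joint_efforts': [-0.0, -49.13, -0.4, -31.25, -0.06, 0.04, 0.0], 'tcp_pos': [281.84, 585.14, 235.48], 'tool_rot': [[-0.9, 0.43, -0.0], [0.43, 0.9, -0.0], [-0.0, -0.0, -1.0]], 'wrist_force': [0.68, 0.54, -1.02], 'wrist_torque': [-0.04, -0.03, -0.02], 'gripper_force': 0.0, 'width': 87.34}
top [440.  -7. 998.] [[-0.0, 0.99, -0.12], [-1.0, -0.0, 0.0], [0.0, 0.12, 0.99]] [[388.81658075373423, 0.0, 283.46041514373894], [0.0, 388.81658075373423, 202.26896727111247], [0.0, 0.0, 1.0]] 0.029304868611270355
scene [1523. -196.  995.] [[0.18, -0.66, 0.73], [0.98, 0.11, -0.15], [0.02, 0.74, 0.67]] [[487.2983941540615, 0.0, 287.3922189370545], [0.0, 487.2983941540615, 221.4956072613125], [0.0, 0.0, 1.0]] -0.08773352442967576
```

View pics/top.png

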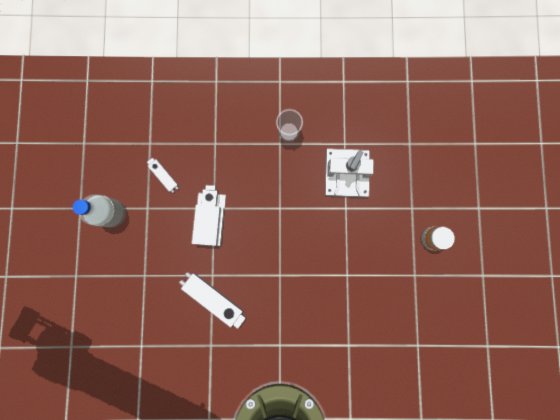

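View pics/scene.png

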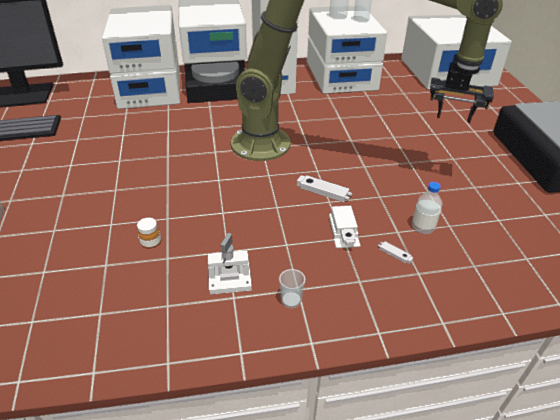

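In the top view there are three cell-like bars: a small one loose at (163,175), a large one loose at (212,300), and one in the dock with its nose at (210,193). The dock one fits, because it sits in the dock as described; I'll check its 36 mm width in the crop. The clamp is at (350,170), the bottle at (97,210), the beaker at (289,125) and the jar at (440,238).

```bash
python3 - <<'E'
from h import *
import pickle
im=pickle.load(open('top.pkl','rb'));P=points(im)
f=im['frame'].astype(int); sat=f.max(2)-f.min(2)
white=(sat<40)&(f.max(2)>120)
def rect(m,z,name):
    n,l,s,c=cv2.connectedComponentsWithStats(m.astype(np.uint8))
    for i in np.argsort(-s[1:,4])[:2]+1:
        if s[i,4]<30: continue
        v,u=np.nonzero(l==i); q=plane(im,np.c_[u,v],z)[:,:2].astype(np.float32)
        r=cv2.minAreaRect(q);print(name,np.round(c[i]),s[i,4],np.round(r[0],1),np.round(r[1],1),round(r[2],1),'medz',np.round(np.median(P[l==i][:,2]),1))
def roi(m,a,b,c,d):
    o=np.zeros_like(m);o[c:d,a:b]=m[c:d,a:b];return o
z=P[:,:,2]
rect(roi(white&(abs(z-46)<5),185,235,180,255),46,'roof')
rect(roi(white&(abs(z-38)<5),195,225,180,200),38,'cell')
rect(roi(white,145,180,150,195),15,'small'); rect(roi(white,175,250,265,330),25,'big')
rect(roi(white&(abs(z-20)<6),315,380,140,205),20,'base'); rect(roi((abs(z-80)<6),315,380,140,205),80,'beam')
rect(roi((z>125)&(z<160),315,390,130,205),144,'wing')
for n,a in(('bottle',(75,125,190,230)),('beaker',(272,306,105,145)),('jar',(420,460,222,255))):
    m=roi(z>30,*a);print(n,np.round(np.median(P[m],0)),np.round(P[m].max(0)))
a=cv2.resize(im['frame'][135:335,140:250],None,fx=3,fy=3,interpolation=2);b=cv2.resize(im['frame'][130:210,315:390],None,fx=5,fy=5,interpolation=2)
b=cv2.copyMakeBorder(b,0,600-b.shape[0],0,0,0);save(np.hstack([a,b]),'crop1.png')
E
```

```text
roof [206. 225.] 921 [495.  181.6] [58.4 94.7] 85.5 medz 46.0
cell [209. 192.] 146 [577.3 176.1] [35.  35.2] 89.9 medz 37.9
small [160. 175.] 523 [634.1 300.6] [114.2  78.4] 2.1 medz 12.5
big [212. 298.] 1603 [321.4 172.4] [180.7 152.1] 84.1 medz 22.7
base [345. 177.] 1076 [ 629.6 -171. ] [109.  120.3] 87.9 medz 19.6
base [365. 154.] 58 [ 677.5 -216.1] [20.4 20.9] 89.8 medz 19.9
beam [350. 166.] 486 [ 634.5 -171.1] [100.9  36.6] 88.5 medz 79.4
wing [356. 160.] 124 [ 633.  -170.6] [12.8 49.3] 60.9 medz 143.4
bottle [524. 412. 110.] [562. 457. 998.]
beaker [754. -23.  69.] [772.   9. 998.]
jar [ 462. -379.   68.] [492.  -7. 998.]
```

View pics/crop1.png

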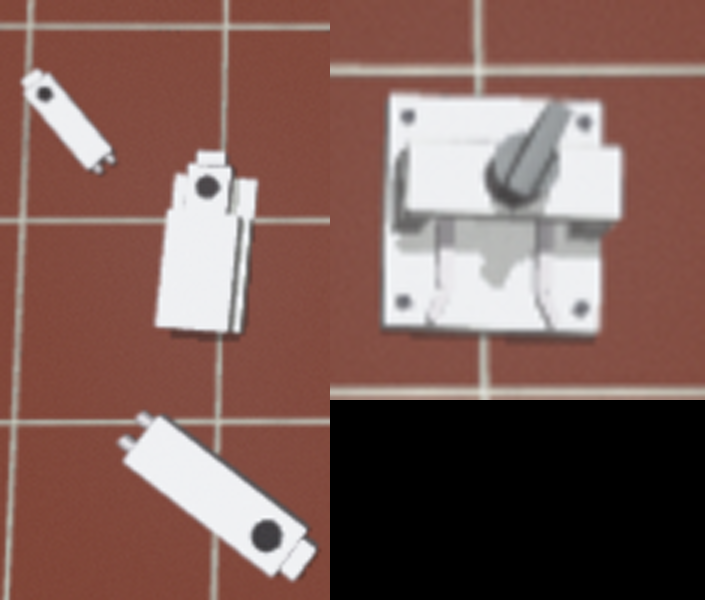

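The crop confirms it. The bar in the dock (35 mm wide, top at 38 mm, window near the nose) is the cell meant, and the other two are clearly smaller and larger. Next I move above it for a near look.

```bash
cat >> h.py <<'E'
def plan(xyz=None,yaw=None):
    o=observe();R=np.array(o['tool_rot']);p=np.array(o['tcp_pos'])
    if yaw is None: yaw=np.degrees(np.arctan2(R[1,0],R[0,0]))
    c,s=np.cos(np.radians(yaw)),np.sin(np.radians(yaw))
    Rt=np.array([[c,s,0],[s,-c,0],[0,0,-1.]])
    print('t',round(o['t'],2),'tcp',p.round(1),'yaw',np.degrees(np.arctan2(R[1,0],R[0,0])).round(2),'Rt-rot(tool)',cv2.Rodrigues(R.T@Rt)[0].ravel().__mul__(57.29578).round(2))
    if xyz is not None: print('shift in present tool',(R.T@(np.array(xyz)-p)).round(1),'in target tool',(Rt.T@(np.array(xyz)-p)).round(1))
E
python3 - <<'E'
from h import *
plan((560,178,220),175.5)
im=cam('wrist');print(np.array(im['hand_eye']).round(3).tolist(),np.array(im['intrinsics']).round(1).tolist(),im['k1'])
E
```

```text
t 0.1 tcp [281.9 585.2 235.5] yaw 154.29 Rt-rot(tool) [-1.000e-01 -2.000e-02 -2.121e+01]
shift in present tool [-427.3 -246.2   16. ] in target tool [-309.2 -384.1   15.5]
[[0.0, 0.962, 0.271, 73.688], [1.0, -0.0, 0.0, 1.016], [0.0, 0.271, -0.962, -148.956], [0.0, 0.0, 0.0, 1.0]] [[352.8, 0.0, 287.0], [0.0, 352.8, 209.5], [0.0, 0.0, 1.0]] -0.06537215095140136
```

Emit:
drive_tool([
  {"x": -40, "y": -23, "gripper": 0.3},
  {"x": -55, "y": -32, "gripper": 0.3},
  {"x": -55, "y": -32},
  {"x": -55, "y": -32, "z": 5},
  {"x": -55, "y": -32, "z": 5},
  {"x": -55, "y": -32, "z": 5},
  {"x": -55, "y": -32},
  {"x": -40, "y": -23},
  {"x": -17, "y": -8, "rz": -10.6},
  {"rz": -10.6},
])

```text
$.commands[0]: bad value
```

```bash
python3 - <<'E'
from h import *
import pickle
plan((560,178,220),175.5)
o=observe();print(o['width'],np.round(o['joints'],1))
im=cam('wrist');save(im,'w1.png');pickle.dump(im,open('w1.pkl','wb'))
E
```

```text
t 0.15 tcp [281.9 585.2 235.7] yaw 154.29 Rt-rot(tool) [-9.000e-02 -1.000e-02 -2.121e+01]
shift in present tool [-427.3 -246.3   16.1] in target tool [-309.2 -384.2   15.7]
86.78960540256138 [-63.5  18.4  -4.   83.2   1.3  78.5  -3.3]
```

View pics/w1.png

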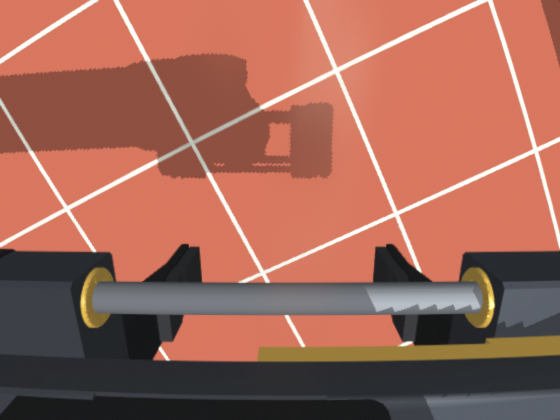

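The wrist picture only shows bare bench, because the move was refused. The gripper fills the rows below about 250, with the fingers at (170,290) and (400,290). I'll retry with full rows.

Emit:
drive_tool([
  {"x": -40, "y": -23, "z": 0, "rx": 0, "ry": 0, "rz": 0, "gripper": 0.3},
  {"x": -55, "y": -32, "z": 0, "rx": 0, "ry": 0, "rz": 0, "gripper": 0.3},
  {"x": -55, "y": -32, "z": 0, "rx": 0, "ry": 0, "rz": 0, "gripper": 0.3},
  {"x": -55, "y": -32, "z": 5, "rx": 0, "ry": 0, "rz": 0, "gripper": 0.3},
  {"x": -55, "y": -32, "z": 5, "rx": 0, "ry": 0, "rz": 0, "gripper": 0.3},
  {"x": -55, "y": -32, "z": 5, "rx": 0, "ry": 0, "rz": 0, "gripper": 0.3},
  {"x": -55, "y": -32, "z": 0, "rx": 0, "ry": 0, "rz": 0, "gripper": 0.3},
  {"x": -40, "y": -23, "z": 0, "rx": 0, "ry": 0, "rz": 0, "gripper": 0.3},
  {"x": -17, "y": -8, "z": 0, "rx": 0, "ry": 0, "rz": -10.6, "gripper": 0.3},
  {"x": 0, "y": 0, "z": 0, "rx": 0, "ry": 0, "rz": -10.6, "gripper": 0.3},
])

```text
t: 1.45
tcp_pos: [557.0, 182.1, 221.6]
tool_rot: [[-0.997, 0.077, 0.0], [0.077, 0.997, -0.001], [-0.0, -0.001, -1.0]]
wrist_force: [-0.4, 0.5, 1.4]
width: 60.9
gripper_force: 0.0
```

```bash
python3 - <<'E'
from h import *
import pickle
plan((560,178,220),175.5)
o=observe();print(o['width'],np.round(o['joints'],1))
im=cam('wrist');save(im,'w2.png');pickle.dump(im,open('w2.pkl','wb'))
P=points(im);f=im['frame'].astype(int);sat=f.max(2)-f.min(2)
E
```

```text
t 1.45 tcp [557.  182.1 221.6] yaw 175.59 Rt-rot(tool) [-0.06  0.01  0.09]
shift in present tool [-3.3 -3.9  1.6] in target tool [-3.3 -3.9  1.6]
60.863711827345206 [-31.1  11.   11.9  94.3  -2.3  75.   66.7]
```

View pics/w2.png

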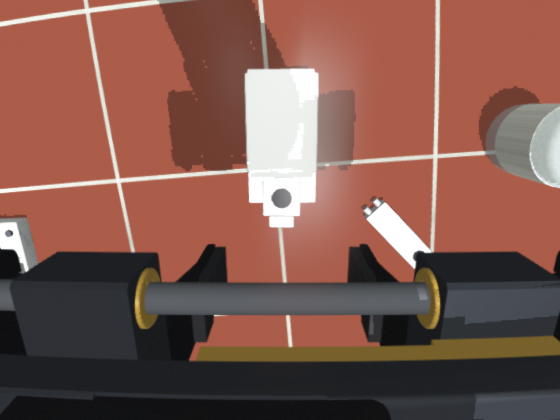

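The wrist view shows the dock sleeve at (282,130), the cell's nose tip at (281,222) and its window at (281,198). Now I measure its axis.

```bash
python3 - <<'E'
from h import *
import pickle
im=pickle.load(open('w2.pkl','rb'));P=points(im);z=P[:,:,2]
f=im['frame'].astype(int);sat=f.max(2)-f.min(2);roi=np.zeros(z.shape,bool);roi[60:235,235:330]=1
for n,m,zz in(('roof',roi&(abs(z-46)<3),46),('cell',roi&(abs(z-38)<3)&(sat<70),38),('cellbody',roi&(abs(z-38)<3)&(sat<70)&(np.arange(420)[:,None]<214),38),('nosebar',roi&(abs(z-38)<3)&(sat<70)&(np.arange(420)[:,None]>=217),38)):
    m=cv2.morphologyEx(m.astype(np.uint8),cv2.MORPH_OPEN,np.ones((3,3)))
    v,u=np.nonzero(m);q=plane(im,np.c_[u,v],zz)[:,:2].astype(np.float32);r=cv2.minAreaRect(q)
    print(n,len(q),'rows',v.min(),v.max(),np.round(r[0],1),np.round(r[1],1),round(r[2],1),np.median(P[m>0],0).round(1), q.max(0))
m=roi&(f.max(2)<80)&(abs(z-38)<4);v,u=np.nonzero(m);print('window',plane(im,[[u.mean(),v.mean()]],38).round(1),len(u))
E
```

```text
roof 6803 rows 70 176 [495.8 181.7] [57.6 93.5] 85.6 [493.3 181.9  46.8] [544.364   213.47568]
cell 1690 rows 177 226 [569.3 175.8] [35.4 49.3] 85.6 [566.5 175.9  38.9] [594.7265  195.04263]
cellbody 1354 rows 177 213 [562.6 176.4] [35.4 35.8] 85.6 [562.  176.5  38.9] [581.8407  195.04263]
nosebar 238 rows 217 226 [589.2 173.8] [22.8  9.3] 85.6 [589.  174.   38.8] [594.7265  185.46832]
window [[nan nan nan]] 0<stdin>:9: RuntimeWarning: Mean of empty slice.
  ret = ret.dtype.type(ret / rcount)
```

Emit:
drive_tool([
  {"x": -10.4, "y": -5.2, "z": 20, "rx": 0, "ry": 0, "rz": 0, "gripper": 0.3},
  {"x": 0, "y": 0, "z": 45, "rx": 0, "ry": 0, "rz": 0, "gripper": 0.3},
  {"x": 0, "y": 0, "z": 50, "rx": 0, "ry": 0, "rz": 0, "gripper": 0.3},
  {"x": 0, "y": 0, "z": 45, "rx": 0, "ry": 0, "rz": 0, "gripper": 0.3},
  {"x": 0, "y": 0, "z": 25, "rx": 0, "ry": 0, "rz": 0, "gripper": 0.3},
  {"x": 0, "y": 0, "z": 10.5, "rx": 0, "ry": 0, "rz": 0, "gripper": 0.3},
  {"x": 0, "y": 0, "z": 0, "rx": 0, "ry": 0, "rz": 0, "gripper": 0.3},
])

```text
t: 2.38
tcp_pos: [565.5, 178.5, 25.5]
tool_rot: [[-0.997, 0.08, -0.001], [0.08, 0.997, -0.001], [0.001, -0.001, -1.0]]
wrist_force: [-0.1, 0.3, -1.1]
width: 61.3
gripper_force: 0.0
```

Emit:
drive_tool([
  {"x": 0, "y": 0, "z": 0, "rx": 0, "ry": 0, "rz": 0, "gripper": 0.9},
  {"x": 0, "y": 0, "z": 0, "rx": 0, "ry": 0, "rz": 0, "gripper": 0.9},
  {"x": 0, "y": 0, "z": 0, "rx": 0, "ry": 0, "rz": 0, "gripper": 0.9},
  {"x": 0, "y": 0, "z": 0, "rx": 0, "ry": 0, "rz": 0, "gripper": 0.9},
  {"x": 0, "y": 0, "z": 0, "rx": 0, "ry": 0, "rz": 0, "gripper": 0.9},
  {"x": 0, "y": 0, "z": 0, "rx": 0, "ry": 0, "rz": 0, "gripper": 0.9},
], newtons=25)

```text
t: 3.12
tcp_pos: [566.5, 178.9, 27.0]
tool_rot: [[-0.997, 0.079, 0.001], [0.079, 0.997, 0.0], [-0.001, 0.0, -1.0]]
wrist_force: [0.8, 0.3, 2.7]
width: 36.3
gripper_force: 24.6
```

Emit:
drive_tool([
  {"x": 0, "y": 0, "z": -1.5, "rx": 0, "ry": 0, "rz": 0, "gripper": 0.9},
  {"x": -6, "y": 0, "z": 0, "rx": 0, "ry": 0, "rz": 0, "gripper": 0.9},
  {"x": -10, "y": 0, "z": 0, "rx": 0, "ry": 0, "rz": 0, "gripper": 0.9},
  {"x": -12, "y": 0, "z": 0, "rx": 0, "ry": 0, "rz": 0, "gripper": 0.9},
])

```text
t: 3.62
tcp_pos: [594.5, 176.6, 27.6]
tool_rot: [[-0.997, 0.079, -0.0], [0.079, 0.997, -0.0], [0.0, -0.0, -1.0]]
wrist_force: [-0.6, 0.1, -1.4]
width: 36.1
gripper_force: 24.6
```

Holding this deep, the fingertips would hit the bench before the cell does. I'll regrip higher and nearer the middle while the cell is still supported in the sleeve.

Emit:
drive_tool([
  {"x": 0, "y": 0, "z": 1.2, "rx": 0, "ry": 0, "rz": 0, "gripper": 0.9},
  {"x": 0, "y": 0, "z": 0, "rx": 0, "ry": 0, "rz": 0, "gripper": 0.3},
  {"x": 0, "y": 0, "z": 0, "rx": 0, "ry": 0, "rz": 0, "gripper": 0.3},
  {"x": 0, "y": 0, "z": -5, "rx": 0, "ry": 0, "rz": 0, "gripper": 0.3},
  {"x": 12, "y": 0, "z": -4.5, "rx": 0, "ry": 0, "rz": 0, "gripper": 0.3},
  {"x": 0, "y": 0, "z": 0, "rx": 0, "ry": 0, "rz": 0, "gripper": 0.3},
])

```text
t: 4.38
tcp_pos: [580.9, 178.2, 36.8]
tool_rot: [[-0.997, 0.078, 0.0], [0.078, 0.997, 0.001], [0.0, 0.001, -1.0]]
wrist_force: [0.3, -0.4, -0.5]
width: 60.3
gripper_force: 0.0
```

```bash
python3 - <<'E'
from h import *
import pickle
plan((582,177,36.5),175.5)
im=cam('wrist');save(im,'w3.png');pickle.dump(im,open('w3.pkl','wb'))
P=points(im);z=P[:,:,2]
v,u=np.nonzero((abs(z-38)<4));print(len(u),u.min(),u.max(),v.min(),v.max())
E
```

```text
t 4.38 tcp [580.9 178.2  36.8] yaw 175.54 Rt-rot(tool) [ 0.04 -0.    0.04]
shift in present tool [-1.2 -1.1  0.3] in target tool [-1.2 -1.1  0.3]
6978 200 375 201 335
```

View pics/w3.png

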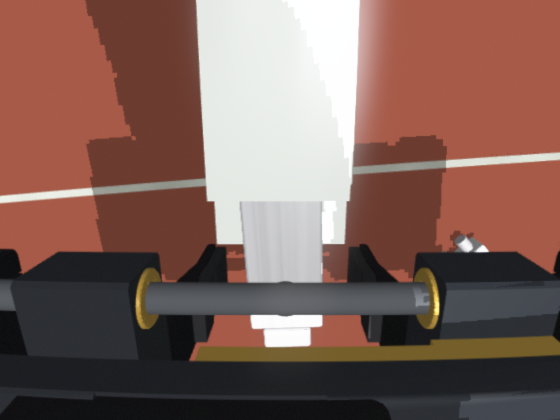

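The cell is straight in the dock, lying between the open fingers (nose at (288,337)). Now I grip higher and pull it clear.

Emit:
drive_tool([
  {"x": 0, "y": 0, "z": 0, "rx": 0, "ry": 0, "rz": 0, "gripper": 0.9},
  {"x": 0, "y": 0, "z": 0, "rx": 0, "ry": 0, "rz": 0, "gripper": 0.9},
  {"x": 0, "y": 0, "z": 0, "rx": 0, "ry": 0, "rz": 0, "gripper": 0.9},
  {"x": 0, "y": 0, "z": 0, "rx": 0, "ry": 0, "rz": 0, "gripper": 0.9},
  {"x": 0, "y": 0, "z": -1.5, "rx": 0, "ry": 0, "rz": 0, "gripper": 0.9},
  {"x": -10, "y": 0, "z": 0, "rx": 0, "ry": 0, "rz": 0, "gripper": 0.9},
  {"x": -20, "y": 0, "z": 0, "rx": 0, "ry": 0, "rz": 0, "gripper": 0.9},
  {"x": -25, "y": 0, "z": 0, "rx": 0, "ry": 0, "rz": 0, "gripper": 0.9},
  {"x": -25, "y": 0, "z": 0, "rx": 0, "ry": 0, "rz": 0, "gripper": 0.9},
  {"x": -10, "y": 0, "z": 0, "rx": 0, "ry": 0, "rz": 0, "gripper": 0.9},
], newtons=30)

```text
t: 5.68
tcp_pos: [673.1, 169.7, 37.4]
tool_rot: [[-0.997, 0.08, 0.001], [0.08, 0.997, -0.001], [-0.001, -0.0, -1.0]]
wrist_force: [-0.6, -0.9, -1.7]
width: 35.9
gripper_force: 29.6
```

```bash
python3 - <<'E'
from h import *
plan((560,10,110),178.3)
E
```

```text
t 5.67 tcp [673.1 169.7  37.4] yaw 175.43 Rt-rot(tool) [-0.03  0.04 -2.87]
shift in present tool [ 100.  -168.3  -72.6] in target tool [ 108.3 -163.   -72.6]
```

Emit:
drive_tool([
  {"x": 0, "y": 0, "z": -20, "rx": 0, "ry": 0, "rz": 0, "gripper": 0.9},
  {"x": 0, "y": 0, "z": -35, "rx": 0, "ry": 0, "rz": 0, "gripper": 0.9},
  {"x": 10, "y": -17, "z": -18, "rx": 0, "ry": 0, "rz": 0, "gripper": 0.9},
  {"x": 20, "y": -34, "z": 0, "rx": 0, "ry": 0, "rz": 0, "gripper": 0.9},
  {"x": 25, "y": -42, "z": 0, "rx": 0, "ry": 0, "rz": 0, "gripper": 0.9},
  {"x": 25, "y": -42, "z": 0, "rx": 0, "ry": 0, "rz": 0, "gripper": 0.9},
  {"x": 20, "y": -33, "z": 0, "rx": 0, "ry": 0, "rz": 0, "gripper": 0.9},
  {"x": 0, "y": 0, "z": 20, "rx": 0, "ry": 0, "rz": -2.9, "gripper": 0.9},
  {"x": 0, "y": 0, "z": 35, "rx": 0, "ry": 0, "rz": 0, "gripper": 0.9},
  {"x": 0, "y": 0, "z": 25, "rx": 0, "ry": 0, "rz": 0, "gripper": 0.9},
])

```text
t: 6.92
tcp_pos: [557.9, 11.5, 31.1]
tool_rot: [[-1.0, 0.028, 0.0], [0.028, 1.0, 0.001], [-0.0, 0.001, -1.0]]
wrist_force: [-0.4, 0.8, -1.8]
width: 35.7
gripper_force: 29.6
```

Emit:
drive_tool([
  {"x": 0, "y": 0, "z": 9, "rx": 0, "ry": 0, "rz": 0, "gripper": 0.9},
  {"x": 0, "y": 0, "z": 3.5, "rx": 0, "ry": 0, "rz": 0, "gripper": 0.9},
  {"x": 0, "y": 0, "z": 1, "rx": 0, "ry": 0, "rz": 0, "gripper": 0.9},
  {"x": 0, "y": 0, "z": 0, "rx": 0, "ry": 0, "rz": 0, "gripper": 0.9},
])

```text
t: 7.42
tcp_pos: [559.5, 11.4, 19.3]
tool_rot: [[-1.0, 0.028, 0.002], [0.028, 1.0, 0.001], [-0.002, 0.001, -1.0]]
wrist_force: [-3.0, 0.8, 4.0]
width: 35.4
gripper_force: 30.0
```

Emit:
drive_tool([
  {"x": 0, "y": 0, "z": 0, "rx": 0, "ry": 0, "rz": 0, "gripper": 0.3},
  {"x": 0, "y": 0, "z": 0, "rx": 0, "ry": 0, "rz": 0, "gripper": 0.3},
  {"x": 0, "y": 0, "z": -15, "rx": 0, "ry": 0, "rz": 0, "gripper": 0.3},
  {"x": 0, "y": 0, "z": -45, "rx": 0, "ry": 0, "rz": 0, "gripper": 0.3},
  {"x": 0, "y": 0, "z": -55, "rx": 0, "ry": 0, "rz": 0, "gripper": 0.3},
  {"x": 0, "y": -45, "z": -45, "rx": 0, "ry": 0, "rz": 0, "gripper": 0.3},
  {"x": -30, "y": -45, "z": -25, "rx": 0, "ry": 0, "rz": 0, "gripper": 0.3},
  {"x": -60, "y": -20, "z": 0, "rx": 0, "ry": 0, "rz": 0, "gripper": 0.3},
  {"x": -50, "y": 0, "z": 0, "rx": 0, "ry": 0, "rz": 0, "gripper": 0.3},
  {"x": 0, "y": 0, "z": 0, "rx": 0, "ry": 0, "rz": 0, "gripper": 0.3},
])

```text
t: 8.68
tcp_pos: [696.9, -101.5, 199.6]
tool_rot: [[-1.0, 0.027, -0.001], [0.027, 1.0, -0.001], [0.001, -0.001, -1.0]]
wrist_force: [-0.5, 0.2, -0.7]
width: 61.1
gripper_force: 0.0
```

```bash
python3 - <<'E'
from h import *
import pickle
plan()
im=cam('wrist');save(im,'w4.png');pickle.dump(im,open('w4.pkl','wb'))
E
```

```text
t 8.68 tcp [ 696.9 -101.5  199.6] yaw 178.44 Rt-rot(tool) [-0.04 -0.08  0.  ]
```

View pics/w4.png

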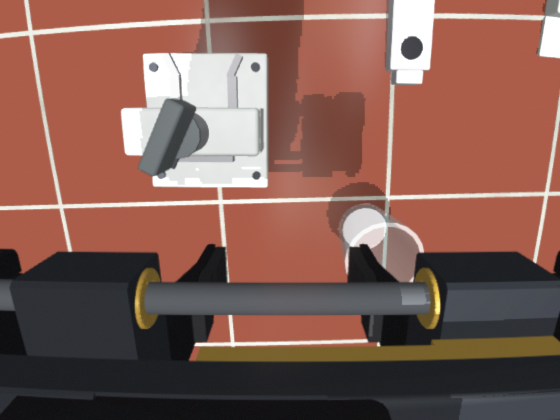

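The wrist view shows the clamp's base corners near (145,55), (268,55), (268,186) and (153,187), the beam at (190,132) and the wing from (150,170) to (185,105). The cell lies at (410,40), and the beaker at (380,240) is clear. Next I measure the clamp and the cell.

```bash
python3 - <<'E'
from h import *
import pickle
im=pickle.load(open('w4.pkl','rb'));P=points(im);z=P[:,:,2];f=im['frame'].astype(int);sat=f.max(2)-f.min(2)
def rect(n,m,zz,box):
    o=np.zeros(z.shape,np.uint8);a,b,c,d=box;o[c:d,a:b]=m[c:d,a:b];o=cv2.morphologyEx(o,cv2.MORPH_OPEN,np.ones((3,3)))
    v,u=np.nonzero(o);q=plane(im,np.c_[u,v],zz)[:,:2].astype(np.float32);r=cv2.minAreaRect(q)
    print(n,len(q),np.round(r[0],1),np.round(r[1],1),round(r[2],1),'z',np.median(z[o>0]).round(1))
g=sat<60
rect('base',(abs(z-20)<4)&g,20,(100,300,40,200)); rect('beam',abs(z-80)<4,80,(100,300,40,200))
rect('wing',abs(z-144)<4,144,(100,300,40,200)); rect('stop/cheek',(z>26)&(z<38),30,(165,250,40,200))
rect('cheeks28',(abs(z-28)<2.2),28,(165,250,60,106))
rect('cell',(abs(z-18)<4)&g,18,(370,450,0,72)); rect('nose',(abs(z-18)<4)&g,18,(370,450,73,95))
# bolts
m=(f.max(2)<110)&(abs(z-20)<5)&g; n,l,s,c=cv2.connectedComponentsWithStats(m.astype(np.uint8))
for i in range(1,n):
    if 20<s[i,4]<140 and s[i,0]<300: print('bolt',c[i].round(1),s[i,4],plane(im,c[i],20).round(1)[0,:2])
E
```

```text
base 8324 [ 631.5 -172.4] [110.2 119.4] 87.8 z 20.8
beam 4054 [ 636.6 -172.1] [103.9  35.1] 87.9 z 80.7
wing 1765 [ 636.5 -171.8] [13.2 46.5] 61.5 z 144.5
stop/cheek 1213 [ 619.6 -171. ] [65.3 92.4] 87.6 z 29.1
cheeks28 742 [ 597.5 -171.1] [63.2 37.4] 87.7 z 28.7
cell 2926 [561.8  11.4] [37.4 58.9] 89.6 z 18.8
nose 298 [597.2  10.6] [24.6  8.6] 89.5 z 18.5
bolt [255.   66.8] 40 [ 585.1 -125.9]
bolt [256.  174.9] 33 [ 681.3 -129.7]
```

Emit:
drive_tool([
  {"x": 25, "y": 13, "z": 0, "rx": 0, "ry": 0, "rz": 0, "gripper": 0.3},
  {"x": 50, "y": 26, "z": 10, "rx": 0, "ry": 0, "rz": 0, "gripper": 0.3},
  {"x": 55, "y": 28, "z": 25, "rx": 0, "ry": 0, "rz": 0, "gripper": 0.3},
  {"x": 50, "y": 26, "z": 30, "rx": 0, "ry": 0, "rz": 0, "gripper": 0.3},
  {"x": 31.3, "y": 16, "z": 30, "rx": 0, "ry": 0, "rz": 0, "gripper": 0.3},
  {"x": 0, "y": 0, "z": 0, "rx": 0, "ry": 0, "rz": 0, "gripper": 0.3},
])

```text
t: 9.48
tcp_pos: [485.9, 12.0, 107.0]
tool_rot: [[-1.0, 0.025, -0.005], [0.025, 1.0, 0.001], [0.005, 0.001, -1.0]]
wrist_force: [1.2, -1.4, 0.9]
width: 60.6
gripper_force: 0.0
```

```bash
python3 - <<'E'
from h import *
plan((488.7,13.1,18),178.5)
im=cam('wrist');P=points(im);z=P[:,:,2];f=im['frame'].astype(int);g=(f.max(2)-f.min(2))<60
save(im,'w5.png')
m=((abs(z-18)<4)&g).astype(np.uint8);m[:,:200]=0;m[:,380:]=0;m=cv2.morphologyEx(m,cv2.MORPH_OPEN,np.ones((3,3)))
v,u=np.nonzero(m);q=plane(im,np.c_[u,v],18)[:,:2]
r=cv2.minAreaRect(q.astype(np.float32));print(len(q),np.round(r[0],1),np.round(r[1],1),r[2],q.min(0),q.max(0),v.min(),v.max())
E
```

```text
t 9.47 tcp [485.9  12.  107. ] yaw 178.57 Rt-rot(tool) [ 0.06 -0.29  0.07]
shift in present tool [-3.3  1.1 89. ] in target tool [-2.8  1.2 89. ]
5635 [526.7  12.5] [ 35.9 129.9] 88.72270965576172 [461.90165721  -6.337265  ] [591.8844921   31.20159601] 185 346
```

Emit:
drive_tool([
  {"x": -2.8, "y": 1.2, "z": 20, "rx": 0, "ry": -0.3, "rz": 0, "gripper": 0.3},
  {"x": 0, "y": 0, "z": 35, "rx": 0, "ry": 0, "rz": 0, "gripper": 0.3},
  {"x": 0, "y": 0, "z": 25, "rx": 0, "ry": 0, "rz": 0, "gripper": 0.3},
  {"x": 0, "y": 0, "z": 8.5, "rx": 0, "ry": 0, "rz": 0, "gripper": 0.3},
  {"x": 0, "y": 0, "z": 0, "rx": 0, "ry": 0, "rz": 0, "gripper": 0.3},
  {"x": 0, "y": 0, "z": 0, "rx": 0, "ry": 0, "rz": 0, "gripper": 0.3},
])

```text
t: 10.28
tcp_pos: [495.6, 11.6, 21.5]
tool_rot: [[-1.0, 0.028, 0.008], [0.028, 1.0, 0.0], [-0.008, 0.0, -1.0]]
wrist_force: [0.3, 0.8, -0.5]
width: 61.0
gripper_force: 0.0
```

Emit:
drive_tool([
  {"x": 0, "y": 0, "z": 0, "rx": 0, "ry": 0, "rz": 0, "gripper": 0.9},
  {"x": 0, "y": 0, "z": 0, "rx": 0, "ry": 0, "rz": 0, "gripper": 0.9},
  {"x": 0, "y": 0, "z": 0, "rx": 0, "ry": 0, "rz": 0, "gripper": 0.9},
  {"x": 0, "y": 0, "z": 0, "rx": 0, "ry": 0, "rz": 0, "gripper": 0.9},
  {"x": 0, "y": 0, "z": 0, "rx": 0, "ry": 0, "rz": 0, "gripper": 0.9},
], newtons=40)

```text
t: 10.9
tcp_pos: [494.3, 11.9, 20.2]
tool_rot: [[-1.0, 0.028, 0.005], [0.028, 1.0, 0.0], [-0.005, 0.0, -1.0]]
wrist_force: [-0.9, 0.4, 2.1]
width: 35.6
gripper_force: 39.9
```

Emit:
drive_tool([
  {"x": 0, "y": 0, "z": -15, "rx": 0, "ry": 0, "rz": 0, "gripper": 0.9},
  {"x": 0, "y": 0, "z": -25, "rx": 0, "ry": 0, "rz": 0, "gripper": 0.9},
  {"x": 5, "y": -18, "z": -10, "rx": 0, "ry": 0, "rz": 0, "gripper": 0.9},
  {"x": 8, "y": -40, "z": 0, "rx": 0, "ry": 0, "rz": 0, "gripper": 0.9},
  {"x": 8, "y": -42, "z": 0, "rx": 0, "ry": 0, "rz": 0, "gripper": 0.9},
  {"x": 8, "y": -42, "z": 0, "rx": 0, "ry": 0, "rz": 0, "gripper": 0.9},
  {"x": 6, "y": -36, "z": 0, "rx": 0, "ry": 0, "rz": 0.6, "gripper": 0.9},
  {"x": 0, "y": 0, "z": 15, "rx": 0, "ry": 0, "rz": 0, "gripper": 0.9},
  {"x": 0, "y": 0, "z": 0, "rx": 0, "ry": 0, "rz": 0, "gripper": 0.9},
  {"x": 0, "y": 0, "z": 0, "rx": 0, "ry": 0, "rz": 0, "gripper": 0.9},
])

```text
t: 12.15
tcp_pos: [453.9, -164.4, 54.7]
tool_rot: [[-0.999, 0.037, 0.005], [0.037, 0.999, 0.0], [-0.005, 0.0, -1.0]]
wrist_force: [0.2, -0.5, -0.7]
width: 35.7
gripper_force: 39.9
```

```bash
python3 - <<'E'
from h import *
import pickle
plan((454.6,-165.2,42.5),177.8)
im=cam('scene');pickle.dump(im,open('s2.pkl','wb'))
P=points(im)
c=proj(im,[[571,-170,20]])[0].astype(int);print(c)
a=cv2.resize(im['frame'][c[1]-70:c[1]+60,c[0]-75:c[0]+95],None,fx=4.6,fy=4.6,interpolation=2)
t=cam('top');pickle.dump(t,open('t2.pkl','wb'));save(a,'s2.png');print(a.shape)
f=t['frame'].astype(int);z=points(t)[:,:,2]
E
```

```text
t 12.15 tcp [ 453.9 -164.4   54.7] yaw 177.88 Rt-rot(tool) [0.03 0.27 0.08]
shift in present tool [-0.7 -0.8 12.2] in target tool [-0.7 -0.8 12.2]
[227 253]
(598, 782, 3)
```

View pics/s2.png

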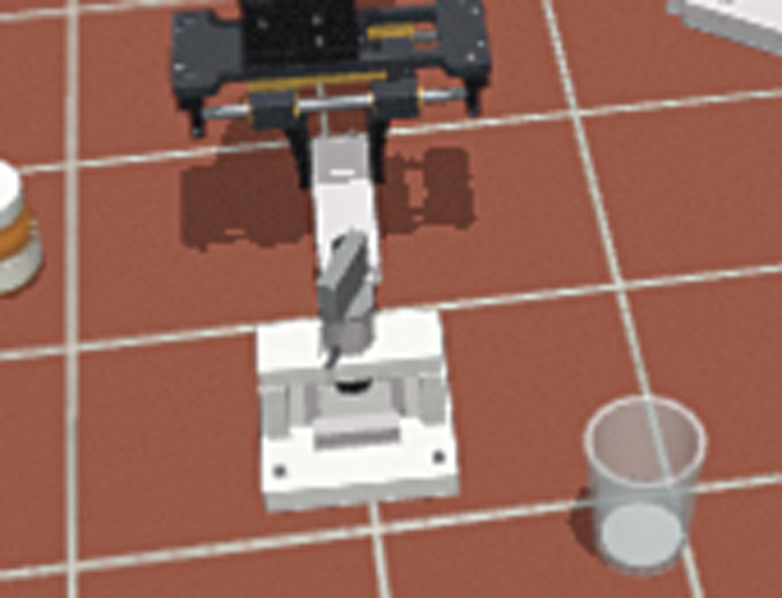

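The crop shows the cell held level at (345,190), in line with the clamp whose foot is at (352,383); the beaker and jar are clear. I check the alignment numerically from the top view.

```bash
python3 - <<'E'
from h import *
import pickle
t=pickle.load(open('t2.pkl','rb'));P=points(t);z=P[:,:,2];f=t['frame'].astype(int);g=(f.max(2)-f.min(2))<60
def rect(n,zz,lo,hi,xr,yr):
    m=(z>lo)&(z<hi)&g&(P[:,:,0]>xr[0])&(P[:,:,0]<xr[1])&(P[:,:,1]>yr[0])&(P[:,:,1]<yr[1])
    m=cv2.morphologyEx(m.astype(np.uint8),cv2.MORPH_OPEN,np.ones((3,3)));v,u=np.nonzero(m)
    Z=np.median(z[v,u]) if zz is None else zz
    q=plane(t,np.c_[u,v],Z)[:,:2].astype(np.float32);r=cv2.minAreaRect(q)
    print(n,len(q),np.round(r[0],1),np.round(r[1],1),round(r[2],1),'z',Z,q.min(0),q.max(0)); return
rect('cell',None,40,62,(480,575),(-210,-130))
rect('base',20,14,26,(560,700),(-240,-100)); rect('beam',80,76,84,(560,700),(-240,-100))
for z0 in (40,):
    m=(z>40)&(z<62)&(abs(P[:,:,1]+166)<10)
    for a in range(485,560,15):
        s=m&(abs(P[:,:,0]-a)<8); print(a,z[s].mean().round(1) if s.any() else None)
E
```

```text
cell 381 [ 526.7 -164.1] [34.2 66.5] 88.9 z 51.93230434519546 [ 493.5927  -181.58403] [ 559.80066 -146.4158 ]
base 1046 [ 629.8 -171.1] [107.5 120.6] 88.5 z 20 [ 568.8315  -226.38025] [ 690.91943 -117.02653]
beam 426 [ 634.8 -171.1] [101.4  35.4] 87.5 z 80 [ 616.44824 -221.93123] [ 653.3565   -120.655495]
485 47.6
500 51.5
515 52.0
530 52.8
545 52.2
```

Emit:
drive_tool([
  {"x": 0, "y": -1.8, "z": 6, "rx": 0, "ry": 0, "rz": 0, "gripper": 0.9},
  {"x": 0, "y": 0, "z": 5, "rx": 0, "ry": 0, "rz": 0, "gripper": 0.9},
  {"x": 0, "y": 0, "z": 0, "rx": 0, "ry": 0, "rz": 0, "gripper": 0.9},
  {"x": -8, "y": 0, "z": 0, "rx": 0, "ry": 0, "rz": 0, "gripper": 0.9},
  {"x": -10, "y": 0, "z": 0, "rx": 0, "ry": 0, "rz": 0, "gripper": 0.9},
  {"x": -10, "y": 0, "z": 0, "rx": 0, "ry": 0, "rz": 0, "gripper": 0.9},
  {"x": 0, "y": 0, "z": 0, "rx": 0, "ry": 0, "rz": 0, "gripper": 0.9},
])

```text
t: 13.12
tcp_pos: [483.2, -168.2, 44.1]
tool_rot: [[-0.999, 0.038, 0.006], [0.038, 0.999, -0.001], [-0.006, -0.0, -1.0]]
wrist_force: [-0.1, -0.2, -1.7]
width: 35.5
gripper_force: 39.9
```

```bash
python3 - <<'E'
from h import *
o=observe();print(np.round(o['wrist_force'],1),np.round(o['wrist_torque'],2));plan()
t=cam('top');P=points(t);z=P[:,:,2];f=t['frame'].astype(int);g=(f.max(2)-f.min(2))<60
m=(z>31)&(z<52)&g&(P[:,:,0]>500)&(P[:,:,0]<615)&(abs(P[:,:,1]+166)<35)
m=cv2.morphologyEx(m.astype(np.uint8),cv2.MORPH_OPEN,np.ones((3,3)));v,u=np.nonzero(m);Z=np.median(z[v,u])
q=plane(t,np.c_[u,v],Z)[:,:2]
for a in range(520,600,8):
    s=q[abs(q[:,0]-a)<4]
    if len(s): print(a,s[:,1].min().round(1),s[:,1].max().round(1),s[:,1].mean().round(1))
print(Z,q.max(0))
E
```

```text
[-0.1 -0.2 -1.7] [ 0.04  0.1  -0.06]
t 13.12 tcp [ 483.2 -168.2   44.1] yaw 177.82 Rt-rot(tool) [-0.02  0.34 -0.  ]
520 -168.2 -160.8 -164.5
528 -178.3 -151.1 -165.3
536 -185.8 -151.2 -167.3
544 -186.0 -151.3 -168.7
552 -186.2 -151.5 -169.6
560 -186.4 -151.6 -169.0
568 -186.6 -151.8 -169.2
576 -186.7 -151.9 -169.0
584 -179.5 -157.0 -168.3
592 -179.5 -159.7 -169.6
41.02462313775692 [ 588.76342928 -151.11325925]
```

Emit:
drive_tool([
  {"x": -4, "y": 1.2, "z": 0, "rx": 0, "ry": 0, "rz": 0, "gripper": 0.9},
  {"x": -6, "y": 0, "z": 0, "rx": 0, "ry": 0, "rz": 0, "gripper": 0.9},
  {"x": -6, "y": 0, "z": 0, "rx": 0, "ry": 0, "rz": 0, "gripper": 0.9},
  {"x": 0, "y": 0, "z": 0, "rx": 0, "ry": 0, "rz": 0, "gripper": 0.9},
])

```text
t: 13.68
tcp_pos: [498.7, -167.6, 44.2]
tool_rot: [[-0.999, 0.038, 0.006], [0.038, 0.999, -0.0], [-0.006, -0.0, -1.0]]
wrist_force: [-0.1, -0.3, -2.0]
width: 35.6
gripper_force: 39.9
```

Emit:
drive_tool([
  {"x": -6, "y": 0, "z": 0, "rx": 0, "ry": 0, "rz": 0, "gripper": 0.9},
  {"x": -8, "y": 0, "z": 0, "rx": 0, "ry": 0, "rz": 0, "gripper": 0.9},
  {"x": -6, "y": 0, "z": 0, "rx": 0, "ry": 0, "rz": 0, "gripper": 0.9},
  {"x": 0, "y": 0, "z": 0, "rx": 0, "ry": 0, "rz": 0, "gripper": 0.9},
])

```text
t: 14.18
tcp_pos: [518.6, -168.3, 44.2]
tool_rot: [[-0.999, 0.038, 0.005], [0.038, 0.999, -0.0], [-0.005, -0.0, -1.0]]
wrist_force: [-0.6, 0.2, -1.7]
width: 35.3
gripper_force: 39.9
```

Emit:
drive_tool([
  {"x": -4, "y": 0, "z": 1, "rx": 0, "ry": 0, "rz": 0, "gripper": 0.9},
  {"x": -4, "y": 0, "z": 1, "rx": 0, "ry": 0, "rz": 0, "gripper": 0.9},
  {"x": -4, "y": 0, "z": 0.5, "rx": 0, "ry": 0, "rz": 0, "gripper": 0.9},
  {"x": -4, "y": 0, "z": 0, "rx": 0, "ry": 0, "rz": 0, "gripper": 0.9},
  {"x": 0, "y": 0, "z": 0, "rx": 0, "ry": 0, "rz": 0, "gripper": 0.9},
])

```text
t: 14.8
tcp_pos: [534.4, -168.9, 41.8]
tool_rot: [[-0.999, 0.038, 0.005], [0.038, 0.999, -0.0], [-0.005, -0.0, -1.0]]
wrist_force: [-0.2, 0.3, -1.8]
width: 35.8
gripper_force: 39.9
```

Emit:
drive_tool([
  {"x": -3, "y": 0, "z": 0, "rx": 0, "ry": 0, "rz": 0, "gripper": 0.9},
  {"x": -3, "y": 0, "z": 0, "rx": 0, "ry": 0, "rz": 0, "gripper": 0.9},
  {"x": 0, "y": 0, "z": 0, "rx": 0, "ry": 0, "rz": 0, "gripper": 0.9},
])

```text
t: 15.18
tcp_pos: [540.3, -169.1, 41.9]
tool_rot: [[-0.999, 0.038, 0.006], [0.038, 0.999, -0.0], [-0.006, 0.0, -1.0]]
wrist_force: [0.4, 0.1, -0.9]
width: 35.2
gripper_force: 39.9
```

Emit:
drive_tool([
  {"x": -2, "y": 0, "z": 0.5, "rx": 0, "ry": 0, "rz": 0, "gripper": 0.9},
  {"x": -1.5, "y": 0, "z": 0.5, "rx": 0, "ry": 0, "rz": 0, "gripper": 0.9},
  {"x": 0, "y": 0, "z": 0, "rx": 0, "ry": 0, "rz": 0, "gripper": 0.9},
])

```text
t: 15.55
tcp_pos: [543.6, -169.3, 40.8]
tool_rot: [[-0.999, 0.039, 0.005], [0.039, 0.999, -0.0], [-0.005, 0.0, -1.0]]
wrist_force: [-0.1, -0.5, -1.7]
width: 35.8
gripper_force: 39.9
```

Emit:
drive_tool([
  {"x": -1.5, "y": 0, "z": 0, "rx": 0, "ry": 0, "rz": 0, "gripper": 0.9},
  {"x": 0, "y": 0, "z": 0, "rx": 0, "ry": 0, "rz": 0, "gripper": 0.9},
])

```text
t: 15.8
tcp_pos: [545.2, -169.4, 40.9]
tool_rot: [[-0.999, 0.039, 0.005], [0.039, 0.999, -0.0], [-0.005, 0.0, -1.0]]
wrist_force: [-1.0, 0.2, -1.6]
width: 35.5
gripper_force: 39.9
```

Emit:
drive_tool([
  {"x": -1, "y": 0, "z": 0.5, "rx": 0, "ry": 0, "rz": 0, "gripper": 0.9},
  {"x": -1, "y": 0, "z": 0.5, "rx": 0, "ry": 0, "rz": 0, "gripper": 0.9},
  {"x": 0, "y": 0, "z": 0, "rx": 0, "ry": 0, "rz": 0, "gripper": 0.9},
])

```text
t: 16.18
tcp_pos: [546.0, -169.4, 40.2]
tool_rot: [[-0.999, 0.039, 0.003], [0.039, 0.999, 0.001], [-0.003, 0.001, -1.0]]
wrist_force: [-5.0, 0.8, 4.5]
width: 35.6
gripper_force: 39.9
```

Emit:
drive_tool([
  {"x": -1, "y": 0, "z": 0, "rx": 0, "ry": 0, "rz": 0, "gripper": 0.9},
  {"x": -1, "y": 0, "z": 0, "rx": 0, "ry": 0, "rz": 0, "gripper": 0.9},
  {"x": 0, "y": 0, "z": 0, "rx": 0, "ry": 0, "rz": 0, "gripper": 0.9},
])

```text
t: 16.55
tcp_pos: [546.1, -169.5, 40.1]
tool_rot: [[-0.999, 0.039, -0.001], [0.039, 0.999, 0.002], [0.001, 0.002, -1.0]]
wrist_force: [-10.4, 1.9, 9.1]
width: 35.5
gripper_force: 40.0
```

The cell is home: it stopped at 546.1 mm, where the stop was expected, with about 10 N of push. I let go, rise and go over the knob.

Emit:
drive_tool([
  {"x": 0.5, "y": 0, "z": -0.5, "rx": 0, "ry": 0, "rz": 0, "gripper": 0.35},
  {"x": 0, "y": 0, "z": 0, "rx": 0, "ry": 0, "rz": 0, "gripper": 0.35},
  {"x": 0, "y": 0, "z": 0, "rx": 0, "ry": 0, "rz": 0, "gripper": 0.35},
  {"x": 0, "y": 0, "z": -15, "rx": 0, "ry": 0, "rz": 0, "gripper": 0.35},
  {"x": 0, "y": 0, "z": -45, "rx": 0, "ry": 0, "rz": 0, "gripper": 0.35},
  {"x": 0, "y": 0, "z": -55, "rx": 0, "ry": 0, "rz": 0, "gripper": 0.35},
  {"x": 0, "y": 0, "z": -45, "rx": 0, "ry": 0, "rz": 0, "gripper": 0.35},
  {"x": -25, "y": 0, "z": -5, "rx": 0, "ry": 0, "rz": 0, "gripper": 0.35},
  {"x": -40, "y": 0, "z": 0, "rx": 0, "ry": 0, "rz": 0, "gripper": 0.35},
  {"x": -26, "y": 1, "z": 0, "rx": 0, "ry": 0, "rz": 0, "gripper": 0.35},
])

```text
t: 17.8
tcp_pos: [640.4, -171.7, 207.3]
tool_rot: [[-0.999, 0.038, 0.007], [0.038, 0.999, -0.0], [-0.007, -0.0, -1.0]]
wrist_force: [-0.0, 0.1, -0.2]
width: 56.4
gripper_force: 0.0
```

Emit:
drive_tool([
  {"x": 0, "y": 0, "z": 0, "rx": 0, "ry": 0, "rz": 8.8, "gripper": 0.35},
  {"x": 0, "y": 0, "z": 0, "rx": 0, "ry": 0, "rz": 8.8, "gripper": 0.35},
  {"x": 0, "y": 0, "z": 0, "rx": 0, "ry": 0, "rz": 8.7, "gripper": 0.35},
  {"x": 0, "y": 0, "z": 0, "rx": 0, "ry": 0, "rz": 0, "gripper": 0.35},
  {"x": 0, "y": 0, "z": 0, "rx": 0, "ry": 0, "rz": 0, "gripper": 0.35},
])

```text
t: 18.42
tcp_pos: [638.7, -172.0, 206.4]
tool_rot: [[-0.88, 0.475, 0.006], [0.475, 0.88, -0.0], [-0.005, 0.003, -1.0]]
wrist_force: [-0.4, 0.0, 0.2]
width: 56.6
gripper_force: 0.0
```

```bash
python3 - <<'E'
from h import *
import pickle
plan((636.5,-172.0,131),151.5); o=observe();print(np.round(o['joints'],1),o['width'])
im=cam('top');pickle.dump(im,open('t3.pkl','wb'));t=im
P=points(t);z=P[:,:,2];f=t['frame'].astype(int);g=(f.max(2)-f.min(2))<60
m=(z>31)&(z<45)&g&(P[:,:,0]>500)&(P[:,:,0]<612)&(abs(P[:,:,1]+166)<35)
v,u=np.nonzero(m);q=plane(t,np.c_[u,v],38)[:,:2];r=cv2.minAreaRect(q.astype(np.float32));print('cell',np.round(r[0],1),np.round(r[1],1),r[2],q.min(0),q.max(0))
im=cam('wrist');pickle.dump(im,open('w6.pkl','wb'))
P=points(im);z=P[:,:,2]
m=(z>139)&(z<149);v,u=np.nonzero(m);print(len(u))
if len(u)>50:
    q=plane(im,np.c_[u,v],144)[:,:2];print(cv2.minAreaRect(q.astype(np.float32)))
E
```

```text
t 18.43 tcp [ 638.7 -172.   206.4] yaw 151.63 Rt-rot(tool) [0.15 0.31 0.13]
shift in present tool [ 2.4 -1.3 75.4] in target tool [ 2.  -1.1 75.4]
[-10.   21.9  29.9  85.1 -11.1  75.6  82.4] 56.616502978247865
cell [ 568.2 -163.5] [87.8 30.1] 0.6512168049812317 [ 524.13238879 -178.04086156] [ 612.01929355 -148.00846759]
1316
((635.7423095703125, -172.46746826171875), (11.587468147277832, 46.70408630371094), 60.98320388793945)
```

Emit:
drive_tool([
  {"x": 2, "y": -1.1, "z": 15, "rx": 0.15, "ry": 0.3, "rz": 0.4, "gripper": 0.35},
  {"x": 0, "y": 0, "z": 30, "rx": 0, "ry": 0, "rz": 0, "gripper": 0.35},
  {"x": 0, "y": 0, "z": 22, "rx": 0, "ry": 0, "rz": 0, "gripper": 0.35},
  {"x": 0, "y": 0, "z": 8, "rx": 0, "ry": 0, "rz": 0, "gripper": 0.35},
  {"x": 0, "y": 0, "z": 0, "rx": 0, "ry": 0, "rz": 0, "gripper": 0.35},
  {"x": 0, "y": 0, "z": 0, "rx": 0, "ry": 0, "rz": 0, "gripper": 0.35},
])

```text
t: 19.27
tcp_pos: [637.0, -172.3, 131.8]
tool_rot: [[-0.875, 0.484, 0.001], [0.484, 0.875, -0.0], [-0.001, 0.0, -1.0]]
wrist_force: [-0.2, 0.5, 0.8]
width: 56.3
gripper_force: 0.0
```

```bash
python3 - <<'E'
from h import *
plan((636.1,-172.2,131),151)
E
```

```text
t 19.27 tcp [ 637.  -172.3  131.8] yaw 151.08 Rt-rot(tool) [0.02 0.06 0.08]
shift in present tool [ 0.8 -0.3  0.8] in target tool [ 0.8 -0.3  0.8]
```

Emit:
drive_tool([
  {"x": 0, "y": 0, "z": 0, "rx": 0, "ry": 0, "rz": 0, "gripper": 1},
  {"x": 0, "y": 0, "z": 0, "rx": 0, "ry": 0, "rz": 0, "gripper": 1},
  {"x": 0, "y": 0, "z": 0, "rx": 0, "ry": 0, "rz": 0, "gripper": 1},
  {"x": 0, "y": 0, "z": 0, "rx": 0, "ry": 0, "rz": 0, "gripper": 1},
  {"x": 0, "y": 0, "z": 0, "rx": 0, "ry": 0, "rz": 0, "gripper": 1},
  {"x": 0, "y": 0, "z": 0, "rx": 0, "ry": 0, "rz": 0, "gripper": 1},
], newtons=25)

```text
t: 20.02
tcp_pos: [635.7, -173.3, 130.8]
tool_rot: [[-0.875, 0.484, -0.002], [0.484, 0.875, -0.001], [0.001, -0.002, -1.0]]
wrist_force: [-1.3, -1.7, 1.2]
width: 11.8
gripper_force: 25.0
```

```bash
python3 - <<'E'
from h import *
o=observe();print(np.round(o['wrist_force'],1),np.round(o['wrist_torque'],3),o['width']);plan()
im=cam('scene');c=proj(im,[[636,-172,95]])[0].astype(int)
save(im,'s3full.png');np.save('s3.npy',im['frame']);print(c)
# dark pointer pin near drum: candidates
P=points(im);f=im['frame'].astype(int);z=P[:,:,2]
m=(f.max(2)<90)&(abs(P[:,:,0]-636)<35)&(abs(P[:,:,1]+172)<35)&(z>78)&(z<112)
n,l,s,cc=cv2.connectedComponentsWithStats(m.astype(np.uint8))
for i in range(1,n): print(s[i],cc[i].round(1),np.median(P[l==i],0).round(1))
E
```

```text
[-1.3 -1.7  1.2] [-0.445  0.49   0.04 ] 11.847587466793087
t 20.02 tcp [ 635.7 -173.3  130.8] yaw 151.03 Rt-rot(tool) [-0.11 -0.05  0.  ]
[227 251]
[231 249   1   1   1] [231. 249.] [ 642.2 -162.9  109.2]
[226 252   1   1   1] [226. 252.] [ 651.4 -176.4  109.8]
[224 258   2   3   4] [224.5 259. ] [ 653.2 -181.9   86.4]
```

Gripped the wing, and the drum's pin lines up with it (slip 0). By hand: 86–129° of free turn, then slip. About 170° in total gives 1–3 clicks for any possible start angle.

Emit:
drive_tool([
  {"x": 0, "y": 0, "z": 0, "rx": 0, "ry": 0, "rz": 4, "gripper": 1},
  {"x": 0, "y": 0, "z": 0, "rx": 0, "ry": 0, "rz": 8, "gripper": 1},
  {"x": 0, "y": 0, "z": 0, "rx": 0, "ry": 0, "rz": 8, "gripper": 1},
  {"x": 0, "y": 0, "z": 0, "rx": 0, "ry": 0, "rz": 8, "gripper": 1},
  {"x": 0, "y": 0, "z": 0, "rx": 0, "ry": 0, "rz": 4, "gripper": 1},
  {"x": 0, "y": 0, "z": 0, "rx": 0, "ry": 0, "rz": 0, "gripper": 1},
])

```text
t: 20.82
tcp_pos: [635.8, -173.3, 130.8]
tool_rot: [[-0.486, 0.874, -0.001], [0.874, 0.486, -0.001], [-0.0, -0.002, -1.0]]
wrist_force: [-2.6, -3.4, 1.3]
width: 11.9
gripper_force: 25.0
```

```bash
cat > w.py <<'E'
from h import *
o=observe();print(np.round(o['wrist_force'],1),np.round(o['wrist_torque'],3),round(o['width'],1),np.round(o['joints'],1));plan()
im=cam('scene');P=points(im);f=im['frame'].astype(int);z=P[:,:,2]
m=(f.max(2)<90)&(abs(P[:,:,0]-636)<35)&(abs(P[:,:,1]+172)<35)&(z>78)&(z<112)
n,l,s,cc=cv2.connectedComponentsWithStats(m.astype(np.uint8))
for i in range(1,n): print('pin?',s[i,4],cc[i].round(1),np.median(P[l==i],0).round(1))
m=(f.max(2)<90)&(abs(P[:,:,0]-640)<25)&(abs(P[:,:,1]+172)<25)&(z>30)&(z<62)
v,u=np.nonzero(m)
if len(u): print('foot',len(u),u.min(),u.max(),v.min(),v.max(),z[m].min().round(1),z[m].max().round(1))
E
python3 w.py
```

```text
[-2.6 -3.4  1.3] [-0.779  0.612 -0.047] 11.9 [-13.7  26.2  35.   90.2 -15.6  68.7  53.3]
t 20.82 tcp [ 635.8 -173.3  130.8] yaw 119.07 Rt-rot(tool) [-0.11  0.03 -0.  ]
pin? 2 [231.5 251.5] [ 648.6 -162.4  106.5]
pin? 4 [220.5 258. ] [ 648.8 -191.7   87.2]
foot 20 225 232 266 268 42.5 51.1
```

Emit:
drive_tool([
  {"x": 0, "y": 0, "z": 0, "rx": 0, "ry": 0, "rz": 8, "gripper": 1},
  {"x": 0, "y": 0, "z": 0, "rx": 0, "ry": 0, "rz": 8, "gripper": 1},
  {"x": 0, "y": 0, "z": 0, "rx": 0, "ry": 0, "rz": 8, "gripper": 1},
  {"x": 0, "y": 0, "z": 0, "rx": 0, "ry": 0, "rz": 8, "gripper": 1},
  {"x": 0, "y": 0, "z": 0, "rx": 0, "ry": 0, "rz": 8, "gripper": 1},
  {"x": 0, "y": 0, "z": 0, "rx": 0, "ry": 0, "rz": 8, "gripper": 1},
  {"x": 0, "y": 0, "z": 0, "rx": 0, "ry": 0, "rz": 4, "gripper": 1},
])

```text
t: 21.75
tcp_pos: [635.8, -173.3, 130.8]
tool_rot: [[0.391, 0.92, -0.001], [0.92, -0.391, -0.001], [-0.002, -0.001, -1.0]]
wrist_force: [-2.2, -3.5, 1.8]
width: 12.0
gripper_force: 25.0
```

```bash
python3 w.py
```

```text
[-2.2 -3.5  1.8] [-0.941  0.691  0.038] 12.0 [-20.8  28.8  45.2  90.4 -21.2  69.8   5.3]
t 21.75 tcp [ 635.8 -173.3  130.8] yaw 66.95 Rt-rot(tool) [-0.04  0.1  -0.  ]
pin? 1 [232. 250.] [ 643.2 -160.6  106.2]
pin? 7 [218.9 252.6] [ 628.3 -194.1   87.6]
foot 25 225 232 266 269 39.9 47.8
```

Emit:
drive_tool([
  {"x": 0, "y": 0, "z": 0, "rx": 0, "ry": 0, "rz": 8, "gripper": 1},
  {"x": 0, "y": 0, "z": 0, "rx": 0, "ry": 0, "rz": 8, "gripper": 1},
  {"x": 0, "y": 0, "z": 0, "rx": 0, "ry": 0, "rz": 8, "gripper": 1},
  {"x": 0, "y": 0, "z": 0, "rx": 0, "ry": 0, "rz": 0, "gripper": 1},
])

```text
t: 22.3
tcp_pos: [635.9, -173.3, 130.8]
tool_rot: [[0.73, 0.683, -0.001], [0.683, -0.73, -0.002], [-0.002, 0.0, -1.0]]
wrist_force: [-3.3, -3.9, 1.1]
width: 11.8
gripper_force: 25.0
```

```bash
python3 w.py
```

```text
[-3.3 -3.9  1.1] [-1.063  0.822  0.031] 11.8 [-23.9  30.5  50.1  90.5 -24.3  70.5 -16.4]
t 22.3 tcp [ 635.9 -173.3  130.8] yaw 43.11 Rt-rot(tool) [0.02 0.12 0.  ]
pin? 6 [220.  250.5] [ 620.7 -190.9   87.6]
pin? 1 [227. 250.] [ 645.6 -173.3  110.7]
pin? 1 [229. 251.] [ 647.9 -168.6  108.6]
foot 26 225 232 266 269 39.5 46.1
```

Emit:
drive_tool([
  {"x": 0, "y": 0, "z": 0, "rx": 0, "ry": 0, "rz": 8, "gripper": 1},
  {"x": 0, "y": 0, "z": 0, "rx": 0, "ry": 0, "rz": 8, "gripper": 1},
  {"x": 0, "y": 0, "z": 0, "rx": 0, "ry": 0, "rz": 8, "gripper": 1},
  {"x": 0, "y": 0, "z": 0, "rx": 0, "ry": 0, "rz": 8, "gripper": 1},
  {"x": 0, "y": 0, "z": 0, "rx": 0, "ry": 0, "rz": 0, "gripper": 1},
])

```text
t: 22.98
tcp_pos: [635.8, -173.3, 130.8]
tool_rot: [[0.981, 0.193, -0.001], [0.193, -0.981, -0.002], [-0.002, 0.001, -1.0]]
wrist_force: [-3.2, -3.6, 2.1]
width: 12.1
gripper_force: 25.0
```

```bash
python3 w.py
```

```text
[-3.2 -3.6  2.1] [-1.057  0.924  0.022] 12.1 [-27.9  33.4  56.7  90.6 -28.8  71.9 -45.2]
t 22.98 tcp [ 635.8 -173.3  130.8] yaw 11.12 Rt-rot(tool) [0.08 0.1  0.  ]
pin? 8 [220.1 250.2] [ 621.5 -190.9   87.9]
pin? 1 [221. 248.] [ 634.7 -187.8  109.3]
pin? 1 [226. 252.] [ 649.4 -176.4  107.7]
foot 25 225 232 266 269 36.9 49.0
```

The pin has stayed put through the last 32°, so the clutch is slipping (about 0.6 rad). I add a small margin, then let go and rise.

Emit:
drive_tool([
  {"x": 0, "y": 0, "z": 0, "rx": 0, "ry": 0, "rz": 8, "gripper": 1},
  {"x": 0, "y": 0, "z": 0, "rx": 0, "ry": 0, "rz": 8, "gripper": 1},
  {"x": 0, "y": 0, "z": 0, "rx": 0, "ry": 0, "rz": 0, "gripper": 1},
  {"x": 0, "y": 0, "z": 0, "rx": 0, "ry": 0, "rz": 0, "gripper": 0.4},
  {"x": 0, "y": 0, "z": 0, "rx": 0, "ry": 0, "rz": 0, "gripper": 0.4},
  {"x": 0, "y": 0, "z": 0, "rx": 0, "ry": 0, "rz": 0, "gripper": 0.4},
  {"x": 0, "y": 0, "z": -15, "rx": 0, "ry": 0, "rz": 0, "gripper": 0.4},
  {"x": 0, "y": 0, "z": -45, "rx": 0, "ry": 0, "rz": 0, "gripper": 0.4},
  {"x": 0, "y": 0, "z": -50, "rx": 0, "ry": 0, "rz": 0, "gripper": 0.4},
  {"x": 0, "y": 0, "z": -20, "rx": 0, "ry": 0, "rz": 0, "gripper": 0.4},
])

```text
t: 24.28
tcp_pos: [637.6, -172.9, 265.2]
tool_rot: [[0.996, -0.086, 0.005], [-0.086, -0.996, -0.001], [0.005, 0.001, -1.0]]
wrist_force: [0.4, 0.3, 0.5]
width: 51.8
gripper_force: 0.0
```

Emit:
drive_tool([
  {"x": -30, "y": 0, "z": 0, "rx": 0, "ry": 0, "rz": 0, "gripper": 0.4},
  {"x": -50, "y": 0, "z": 0, "rx": 0, "ry": 0, "rz": 0, "gripper": 0.4},
  {"x": -40, "y": 0, "z": 0, "rx": 0, "ry": 0, "rz": 0, "gripper": 0.4},
  {"x": 0, "y": 0, "z": 0, "rx": 0, "ry": 0, "rz": 0, "gripper": 0.4},
  {"x": 0, "y": 0, "z": 0, "rx": 0, "ry": 0, "rz": 0, "gripper": 0.4},
])

```text
t: 24.9
tcp_pos: [517.7, -160.9, 261.3]
tool_rot: [[0.996, -0.084, 0.001], [-0.084, -0.996, 0.001], [0.001, -0.001, -1.0]]
wrist_force: [0.4, 0.1, -0.7]
width: 52.5
gripper_force: 0.0
```

```bash
python3 w.py; python3 - <<'E'
from h import *
plan();w=cam('wrist');s=cam('scene');c=proj(s,[[600,-170,60]])[0].astype(int)
a=cv2.resize(s['frame'][c[1]-60:c[1]+60,c[0]-50:c[0]+90],None,fx=2.8,fy=2.8,interpolation=2)
b=cv2.resize(w['frame'],(400,300));h=336
save(np.hstack([a,cv2.copyMakeBorder(b,0,h-300,0,0,0)]),'end.png')
P=points(w);z=P[:,:,2]
for n,zz,lo,hi,yr in(('wing',144,139,149,40),('beam',80,76,85,80),('cell',38,33,43,30)):
    m=(z>lo)&(z<hi)&(abs(P[:,:,0]-600)<90)&(abs(P[:,:,1]+170)<yr)
    if n=='cell': m&=P[:,:,0]<612
    m=cv2.morphologyEx(m.astype(np.uint8),cv2.MORPH_OPEN,np.ones((3,3)))
    v,u=np.nonzero(m)
    if len(u)>9:
        q=plane(w,np.c_[u,v],zz)[:,:2].astype(np.float32);r=cv2.minAreaRect(q);print(n,len(q),np.round(r[0],1),np.round(r[1],1),round(r[2],1),'z',np.median(z[v,u]).round(1),q.min(0),q.max(0))
E
```

```text
[ 0.4  0.1 -0.7] [-0.02   0.179  0.045] 52.5 [-48.3   7.9  69.   98.3  -7.6  78.9 -72.8]
t 24.9 tcp [ 517.7 -160.9  261.3] yaw -4.84 Rt-rot(tool) [-0.08 -0.05  0.  ]
pin? 1 [219. 251.] [ 622.7 -193.6   87.2]
pin? 1 [224. 252.] [ 652.3 -181.5  111.5]
foot 25 225 232 266 269 37.4 48.7
t 24.95 tcp [ 517.9 -161.2  261.2] yaw -4.85 Rt-rot(tool) [ 0.03 -0.01 -0.  ]
wing 1098 [ 636.5 -172.7] [11.1 45.2] 85.5 z 144.6 [ 613.5329  -179.93828] [ 659.329 -165.817]
beam 3574 [ 636.3 -172.6] [103.3  35.7] 87.9 z 80.7 [ 616.85535 -224.39383] [ 655.8356   -120.623924]
cell 3020 [ 563.4 -168.8] [36.  97.9] 88.2 z 38.7 [ 514.3778  -187.77434] [ 612.0259  -149.85936]
```

View pics/end.png

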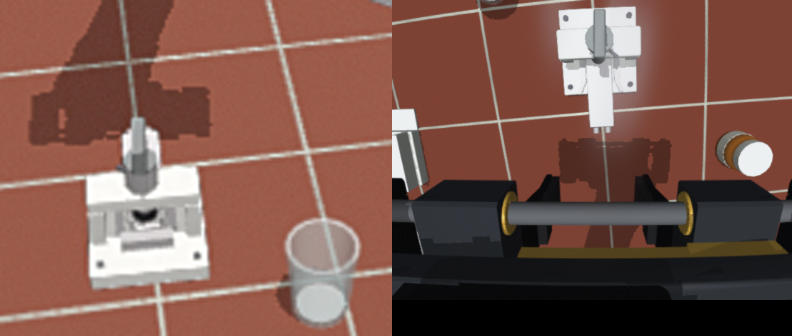

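The cell sits straight in the channel with its tail end at x ≈ 524 mm (523.5 mm would be fully home). The foot is down on it, the wing stands at -4.5° (156° turned, about 50° of it slip), and the beaker and jar haven't moved.

```bash
python3 -c "
from cell import job_done
print(job_done())"
```

```text
the job is handed in; nothing more can be done
None
```

The cell is home against the stop and clamped, the knob turned until the clutch slipped about 0.9 rad (about two clicks, estimated from the angle), the gripper is clear, the glassware was not touched, and the job was handed in at about 25 s.

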